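# Gauge the vent sleeves and hold up the fitted gauge

## Robot

A 6-joint arm with a two-finger parallel gripper is mounted at the origin on the work surface. World frame = base frame: x ahead of the robot, y to its left, z up, the work surface at z = 0. Lengths are in m, angles in rad, forces in N, time in s.
With the tool pointing down it reaches from about 0.35 to 0.775 m from the base axis. Payload 5.5 kg.
Tool frame: the origin (TCP) lies between the finger pads; the fingertips stand 19 mm ahead of it and the grasp point (between the pads) is the TCP; z points along the fingers, y is the direction in which the jaws open and shut (so a half turn about z gives the same grasp; the last joint's range is limited). The gripper opens to 85 mm and grips with 20 to 120 N. Pads are 22 mm wide; open, the fingers measure 114 mm over their backs; the gripper's body (76 mm by 85 mm) begins 54 mm behind the grasp point. The pads swing forward as they close: fully open they stand 13 mm farther back than shut.
Start: joints at [1.15, 0.313, 0.046, 1.304, 0, 1.431], TCP at [0.159, 0.553, 0.25] pointing down, gripper open.
Joint ranges: [-2.76, 2.76], [-0.86, 1.69], [-1.03, 1.26], [-2.2, 2.34], [-1.47, 1.5], [-3.14, 3.14]. Speed limits (rad/s): [2.57, 2.57, 3.14, 3.14, 3.14, 3.14].

## Interface

Orientations are given as a unit quaternion [w, x, y, z].
In Python, from workcell import get_state, cams, workorder gives the robot as it stands.
- The arm moves only by the tool play_rows, never from a script. Its argument "series" is text: rows parted by semicolons, each of 7 numbers parted by spaces: the opening in per cent of the stroke, from 0 (shut) to 100 (fully open), then the shift along the tool's x, y, z in cm, then the turn, a rotation vector about the tool's x, y, z in degrees. A call has 1 to 12 rows; each row shifts and turns the commanded pose from where the row before left it, along the tool's axes as they then stand; what a row does not reach is not made up. A row lasts 1/8 s, in which the tool goes at most 62.5 mm and 10.7 degrees, less where a joint would pass 70% of its speed; a pose out of reach is approached as far as the arm can. A call with a gripper value outside its range is refused whole. The fingers move at their own pace and stop on an object; "newtons" is the grip in N (left out, the last holds). Time passes only in rows, so rows that do not move let the fingers close. It gives the time, the measured TCP pose, the force and the opening at its end, in the units of the state.
- get_state(): the state, without advancing time (a new reading comes with each control period).
- cams.read_camera(name): name is "scene" or "top" or "wrist"; returns the picture (384x512x3 uint8, red, green, blue); there is no depth.
- cams.get_calibration(name): a dict with "fx", "fy", "cx", "cy" (pixels), "rvec" (rotation vector, rad) and "tvec" (3), from world to camera coordinates, as OpenCV has them. Camera axes: x right, y down, z forward; pixel columns grow to the right and rows downward; lengths in m; the calibration is good to about 2 mm. The wrist camera is an equidistant fisheye: a pixel r from the principal point sees the ray r / f radians off the axis. A picture is of the moment at which its call begins: read the wrist's pose just before it. get_calibration takes no time and is no camera call; for the wrist camera it gives the pose at the moment of the call.
- workorder.hand_in(): hands the job in, once; it reports no verdict.
The state is a dict: "clock": time; "joint_pos": joint angles; "qvel": joint speeds; "tau": joint torques, N m; "tcp_pos": TCP position; "orientation": TCP orientation; "wrist_force": force on the tool from outside, world axes, zero at the start; "ft_torque": the same for the moment, N m; "finger_gap": finger opening in m.
Only numpy, scipy, OpenCV 4.12 (cv2) and the standard library are available. Lean on these libraries where they do the work, as an engineer would, in place of code of your own. Each camera call takes 0.05 s, during which the arm holds its last target.

## Task

Two blue vent sleeves for the rearing boxes look alike, but only one slides all the way down over the steel gauge pin standing in the black holder block: leave that one on the pin, down on the brass shoulder, with the gauge still in its holder, and put the one that does not go on into the red tray. Then draw the gauge, sleeve and all, straight up out of its holder, tip it about 45 degrees with its pin end uppermost and its lower end a good 15 cm above the table, and finish while still holding it there, still, for inspection. Leave the vial, jar, spoon, brush and yellow cap where they are.

Things in the scene. Friction and masses are not known exactly. Their poses are not given: they have to be found in the camera images.
- gauge: Loose steel plug gauge, 200 g, 109 mm long, round about its z axis, standing upright in the holder at the start. Origin: centre of its bottom end; z runs up along it. From 0 to 35 mm a 22 mm thick spigot (inside the holder), 35 to 45 mm a brass shoulder 30 mm across (rests on the holder's top), 45 to 109 mm the plain 14 mm thick gauge pin (last 2 mm tapered to 10 mm).
- gauge_tip (a point): Centre of the top end of the gauge pin, 109 mm from the gauge's bottom along its z axis.
- holder: Black block fixed to the table, 80 x 80 mm, 45 mm high, origin at the centre of its underside, z up; in the centre of its top a round hole 24 mm wide and 40 mm deep in which the gauge stands loosely (35 mm of it inside).
- sleeve_a: One of the two blue plastic sleeves (plain rings), 38 mm outside diameter, 26 mm high, 35 g, standing on the table at the start; origin at the centre of its underside, z along its bore; both ends are alike. Of the two sleeves one has a 16.5 mm bore and slides freely down the 14 mm pin to the shoulder, leaving 38 mm of pin free above it; the other has a 10 mm bore and stops on the pin's tip. Which is which is found by trying or by looking at the bore from above.
- sleeve_b: The other blue sleeve, same outside, mass and origin; see sleeve_a.
- tray: Red open tray fixed to the table, 130 x 130 mm outside, 30 mm high, walls 4 mm, for the sleeve that does not fit; origin at the centre of its underside, z up.
- vial: Amber vial with white cap, 28 mm diameter, 60 mm high, standing; origin at the centre of its underside. Leave alone.
- jar: Clear jar with green cap, 60 mm diameter, 85 mm high, standing; origin at the centre of its underside. Leave alone.
- spoon: Steel spoon 190 mm long lying along its x axis; origin on its underside. Leave alone.
- brush: Small brush 170 mm long lying along its x axis; origin on its underside. Leave alone.
- cap: Yellow disc cap, 40 mm diameter, 12 mm high, lying on the table; origin at the centre of its underside. Leave alone.
Mind the look-alikes: they are no part of the job. What is shaped like the sleeve_b but green is not meant.

How it is judged:
On the way:
1. the fitting sleeve is down on the gauge's shoulder with the gauge standing in its holder, the other sleeve lies in the red tray, and both are let go ((z of sleeve_a in the frame of gauge between 0.041 and 0.049 m or z of sleeve_a in the frame of gauge between 0.067 and 0.075 m) and x of sleeve_a in the frame of gauge between -0.004 and 0.004 m and y of sleeve_a in the frame of gauge between -0.004 and 0.004 m and angle between the z axis of sleeve_a and the z axis of gauge, either way round below 0.2 rad and x of sleeve_b in the frame of tray between -0.063 and 0.063 m and y of sleeve_b in the frame of tray between -0.063 and 0.063 m and z of sleeve_b in the frame of tray between -0.002 and 0.045 m and contact force between the fingers and sleeve_b below 0.2 N and linear speed of sleeve_b below 0.05 m/s and contact force between the fingers and sleeve_a below 0.2 N and z of gauge in the frame of holder below 0.014 m and horizontal distance between gauge and holder below 0.005 m), for 0.2 s.
At the end, for the whole second after the job is handed in: The gauge is held still in the fingers, out of the holder, its bottom end more than 120 mm above the table, its axis 30 to 60 degrees from vertical with the pin end up; the fitting sleeve is still on the pin within 4 mm of the shoulder; the other sleeve lies released in the red tray (height (world z) of gauge above 0.12 m and angle between gauge's own z axis and vertical between 0.52 and 1.05 rad and contact force between the fingers and gauge above 1 N and contact force between gauge and holder below 0.05 N and linear speed of gauge below 0.03 m/s and angular speed of gauge below 0.15 rad/s and (z of sleeve_a in the frame of gauge between 0.041 and 0.049 m or z of sleeve_a in the frame of gauge between 0.067 and 0.075 m) and x of sleeve_a in the frame of gauge between -0.004 and 0.004 m and y of sleeve_a in the frame of gauge between -0.004 and 0.004 m and angle between the z axis of sleeve_a and the z axis of gauge, either way round below 0.2 rad and x of sleeve_b in the frame of tray between -0.063 and 0.063 m and y of sleeve_b in the frame of tray between -0.063 and 0.063 m and z of sleeve_b in the frame of tray between -0.002 and 0.045 m and contact force between the fingers and sleeve_b below 0.2 N and linear speed of sleeve_b below 0.05 m/s); the arm keeps its last pose, push and grip.
It fails at once if a bystander (vial, jar, spoon, brush, cap) is moved more than 30 mm (distance of any of vial, jar, spoon, brush, cap from where it was at the start of the episode above 0.03 m).
It also fails if it takes over 72 s, if anything falls off the work surface, if the arm or the gripper's body presses on something with over 40 N, if the wrist force passes 120 N, or if a joint passes its speed limit or range.

## Working session

There is one attempt and no reset: what is moved stays moved. The work goes in short steps, Python scripts to look and compute and a tool call to move; the robot and the scene stay as the last step left them, time stands still between calls to the robot, and variables do not carry over. Pictures are saved under pics/ and viewed, and the job is handed in when it is done.

Besides the shell and the picture viewer there is one more tool, called after "Call:" in YAML: its name, and indented under it one key for each argument. play_rows: Moves the arm, as the interface text tells. Its arguments: {"type":"object","properties":{"series":{"type":"string"},"newtons":{"type":"number"}},"required":["series"]}

```bash
ls; mkdir -p pics; python3 - <<'E'
from workcell import get_state, cams, workorder
import cv2
print(get_state())
for n in ("scene","top","wrist"):
    print(n,cams.get_calibration(n))
    im=cams.read_camera(n); cv2.imwrite(f"pics/{n}0.png",im[:,:,::-1])
E
```

```text
pics
{'clock': 0.0, 'joint_pos': array([1.15039367e+00, 3.14026121e-01, 4.49510217e-02, 1.30358578e+00,
       1.41777953e-06, 1.43119479e+00]), 'qvel': array([ 2.22299194e-04, -6.49108071e-04,  4.49461768e-04, -1.14816658e-03,
        6.68584248e-05,  9.52185646e-04]), 'tau': array([ 1.84572651e-03, -4.80619740e+01,  2.98536408e+01,  1.92646973e-02,
       -2.23273641e-04, -5.35877689e-06]), 'tcp_pos': array([0.1591576 , 0.55203087, 0.24938277]), 'orientation': array([-2.58322702e-04,  1.39939685e-01,  9.90159591e-01, -8.95771784e-04]), 'wrist_force': array([-0.56687522,  0.03400803,  0.30982524]), 'ft_torque': array([ 0.06492374, -0.03825624,  0.02829014]), 'finger_gap': 0.08536919190049783}
scene {'fx': 470.65712996800374, 'fy': 470.65712996800374, 'cx': 258.1775745839451, 'cy': 194.01944137762047, 'rvec': array([ 2.07448844,  1.39382926, -0.52116236]), 'tvec': array([-0.21820739, -0.31780212,  1.47286266])}
top {'fx': 395.89072210745326, 'fy': 395.89072210745326, 'cx': 255.24037764233242, 'cy': 194.82953305884553, 'rvec': array([ 2.18840434, -2.16453685,  0.07136863]), 'tvec': array([-0.00419426,  0.54947292,  0.85075922])}
wrist {'fx': 297.3186396354542, 'fy': 297.3186396354542, 'cx': 248.51289735583802, 'cy': 191.7737384156875, 'rvec': array([-2.29628254, -1.7298192 , -0.27217333]), 'tvec': array([-0.57350434, -0.0400693 ,  0.38190215])}
```

View pics/top0.png

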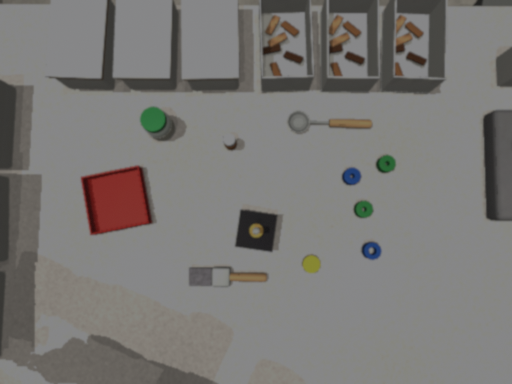

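View pics/scene0.png

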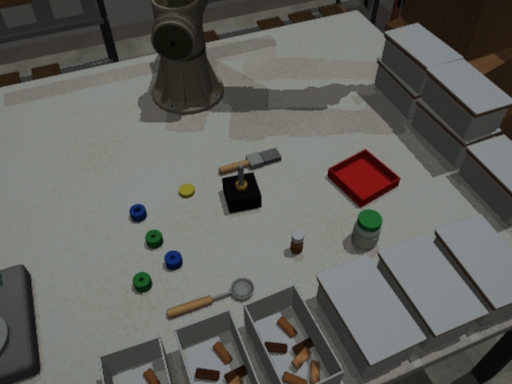

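View pics/wrist0.png

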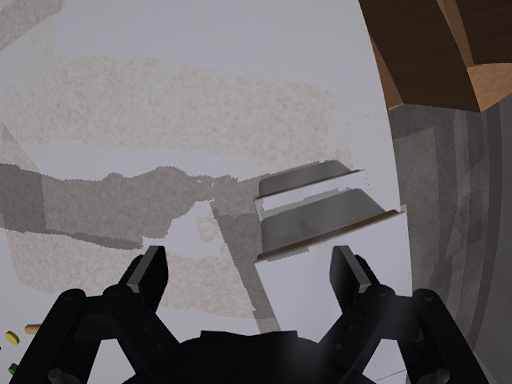

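Candidates in the top view are blue rings at (352,176) and (372,250), and green rings at (387,163) and (364,209). Only the two blue rings are sleeves. I'll confirm them and their bores in an enlarged crop.

```bash
cat > h.py <<'E'
from workcell import get_state, cams, workorder
import cv2, numpy as np
from scipy.spatial.transform import Rotation as R
def cal(n):
    c=cams.get_calibration(n); K=np.array([[c['fx'],0,c['cx']],[0,c['fy'],c['cy']],[0,0,1]])
    return K,R.from_rotvec(c['rvec']).as_matrix(),np.array(c['tvec'])
def ray(n,uv):
    K,r,t=cal(n)
    if n=='wrist':
        d=(np.array(uv)-K[:2,2])/K[0,0]; th=np.linalg.norm(d)
        d3=np.r_[np.sin(th)*d/max(th,1e-9),np.cos(th)]
    else: d3=np.linalg.inv(K)@np.r_[uv,1]
    return -r.T@t, r.T@d3
def onz(n,uv,z):
    o,d=ray(n,uv); return o+d*(z-o[2])/d[2]
def proj(n,p):
    K,r,t=cal(n); c=r@np.array(p)+t
    if n=='wrist':
        th=np.arctan2(np.hypot(c[0],c[1]),c[2]); return K[:2,2]+K[0,0]*th*c[:2]/np.hypot(c[0],c[1])
    return (K@c/c[2])[:2]
def snap(n,f):
    im=cams.read_camera(n)[:,:,::-1].copy(); cv2.imwrite(f"pics/{f}.png",im); return im
def rot():
    q=get_state()['orientation']; return R.from_quat(np.r_[q[1:],q[0]])
def blobs(im,lo,hi,amin=40):
    hsv=cv2.cvtColor(im,cv2.COLOR_BGR2HSV); m=cv2.inRange(hsv,lo,hi)
    cs,_=cv2.findContours(m,cv2.RETR_EXTERNAL,cv2.CHAIN_APPROX_NONE)
    return [(cv2.minEnclosingCircle(c),cv2.contourArea(c),cv2.boundingRect(c)) for c in cs if cv2.contourArea(c)>amin]
E
python3 - <<'E'
from h import *
im=cv2.imread("pics/top0.png")
a=cv2.resize(im[140:280,330:410],None,fx=5,fy=5,interpolation=cv2.INTER_CUBIC)[:, :]
b=cv2.resize(im[195:265,225:285],None,fx=5,fy=5,interpolation=cv2.INTER_CUBIC)
c=np.zeros((600,800,3),np.uint8); a=cv2.resize(a,(342,598)); c[:598,:342]=a; c[:350,400:700]=b
cv2.imwrite("pics/crop0.png",c)
print("blue",blobs(im,(105,100,60),(130,255,255)))
print("red",blobs(im,(0,150,80),(8,255,255)))
print("yel",blobs(im,(25,150,80),(35,255,255)))
print("brass",blobs(im,(12,80,80),(24,255,255),10))
for uv,z in [((352,176),.013),((372,250),.013),((387,163),.013),((364,209),.013),((256,231),.05),((117,200),0.015),((312,264),.012),((231,142),.03)]:
    print(uv,onz('top',uv,z).round(4))
E
```

```text
blue [(((371.373779296875, 250.6456298828125), 8.78188705444336), 206.0, (363, 243, 18, 16)), (((351.3823547363281, 176.0), 8.617745399475098), 197.5, (343, 168, 18, 16))]
red [(((115.0, 200.0), 40.22446823120117), 2857.5, (85, 167, 64, 67))]
yel [(((310.8157958984375, 263.6052551269531), 7.7106614112854), 168.0, (304, 256, 15, 16))]
brass [(((247.875, 277.0), 18.125099182128906), 241.0, (230, 273, 37, 8)), (((255.6086883544922, 230.2608642578125), 7.2265305519104), 139.0, (249, 224, 14, 14)), (((350.0, 124.5), 21.00605010986328), 259.5, (329, 120, 43, 8)), (((397.5, 69.0), 6.18475866317749), 35.0, (395, 63, 7, 13)), (((335.5, 69.0), 6.946321964263916), 55.0, (332, 63, 9, 13)), (((276.0, 68.5), 6.800835609436035), 61.5, (272, 63, 9, 13)), (((403.1216125488281, 39.68918991088867), 8.32480525970459), 88.5, (396, 34, 16, 12)), (((339.1190490722656, 39.19047546386719), 9.436753273010254), 104.5, (330, 33, 19, 14)), (((276.8780517578125, 39.06097412109375), 9.351974487304688), 102.5, (268, 33, 19, 14)), (((413.5, 29.0), 9.013978004455566), 82.5, (406, 23, 16, 14)), (((351.0, 28.5), 9.178879737854004), 88.5, (343, 22, 17, 14)), (((289.0, 28.5), 9.178879737854004), 88.0, (281, 22, 17, 14)), (((399.5, 23.5), 7.905794143676758), 63.5, (396, 16, 10, 16)), (((335.80950927734375, 24.880952835083008), 9.436759948730469), 99.5, (329, 16, 13, 18)), (((272.80950927734375, 24.880952835083008), 9.436759948730469), 102.0, (266, 16, 13, 18))]
(352, 176) [ 0.5944 -0.2129  0.013 ]
(372, 250) [ 0.4315 -0.2554  0.013 ]
(387, 163) [ 0.6244 -0.2909  0.013 ]
(364, 209) [ 0.5212 -0.2388  0.013 ]
(256, 231) [ 0.4706 -0.001   0.05  ]
(117, 200) [0.5352 0.3093 0.015 ]
(312, 264) [ 0.3994 -0.1242  0.012 ]
(231, 142) [0.665  0.0565 0.03  ]
```

View pics/crop0.png

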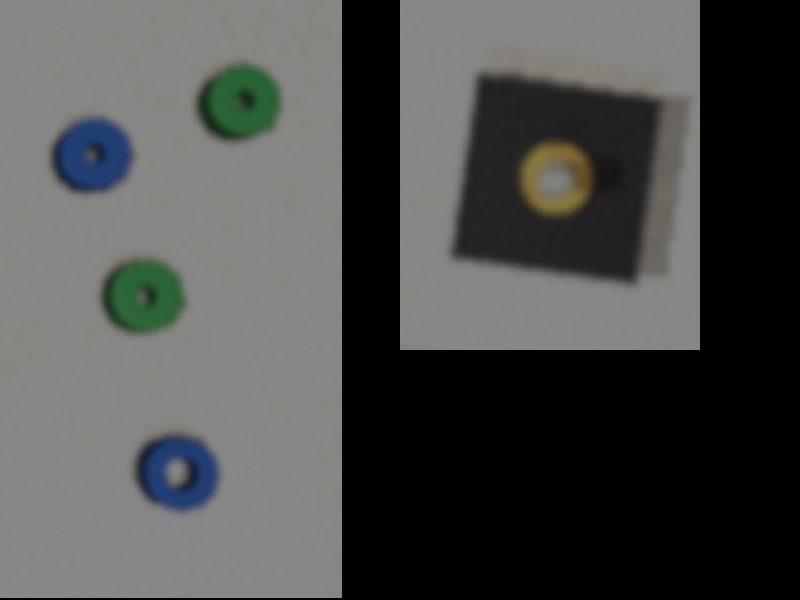

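The crop shows the near blue ring at (372,250) has the wide, bright bore, so it fits the pin. The far blue ring at (352,176) has a small bore and goes to the tray. The two green rings are the look-alikes. Next I plan the move over the fitting sleeve, keeping the jaws radial.

```bash
cat >> h.py <<'E'
def plan(wps,grip):
    """wps: (x,y,z,yaw of tool y deg,n rows); from measured pose, tool down"""
    s=get_state(); p=s['tcp_pos'].copy(); r=rot(); out=[]
    for x,y,z,yaw,n in wps:
        a=np.radians(yaw); ty=np.array([np.cos(a),np.sin(a),0]); tz=np.array([0,0,-1.]); tx=np.cross(ty,tz)
        r1=R.from_matrix(np.c_[tx,ty,tz]); p0=p.copy(); r0=r; rv=(r0.inv()*r1).as_rotvec()
        for k in range(1,n+1):
            pt=p0+(np.array([x,y,z])-p0)*k/n; rt=r0*R.from_rotvec(rv*k/n)
            d=np.round(r.inv().apply(pt-p)*100,1); w=np.round(np.degrees((r.inv()*rt).as_rotvec()),1)
            p=p+r.apply(d/100); r=r*R.from_rotvec(np.radians(w))
            out.append(f"{grip} "+" ".join(f"{v:g}" for v in d)+" "+" ".join(f"{v:g}" for v in w))
    ty=r.apply([0,1,0]); print(len(out),"; ".join(out)); print("end",p.round(4),np.degrees(np.arctan2(ty[1],ty[0])).round(1),r.apply([0,0,1]).round(3))
E
python3 - <<'E'
from h import *
plan([(.40,.25,.25,32,7)],60)
plan([(.40,.25,.25,32,7),(.41,-.255,.19,-31,10)],60)
E
```

```text
7 60 -4.5 -3.2 -0 -0 0 6; 60 -4.8 -2.7 -0 -0 0 6; 60 -5.1 -2.2 -0 -0 0 6; 60 -5.2 -1.6 -0 -0 0 6; 60 -5.5 -1.1 -0 -0.1 0 5.9; 60 -5.5 -0.5 -0 0 0 6; 60 -5.5 -0 -0 0 0 6
end [0.4001 0.2499 0.2498] 32.0 [ 0.001  0.    -1.   ]
17 60 -4.5 -3.2 -0 -0 0 6; 60 -4.8 -2.7 -0 -0 0 6; 60 -5.1 -2.2 -0 -0 0 6; 60 -5.2 -1.6 -0 -0 0 6; 60 -5.5 -1.1 -0 -0.1 0 5.9; 60 -5.5 -0.5 -0 0 0 6; 60 -5.5 -0 -0 0 0 6; 60 -4.3 -2.6 0.6 0 0 6.3; 60 -4.6 -2.1 0.6 0 -0 6.3; 60 -4.8 -1.6 0.6 0 -0 6.3; 60 -5 -1 0.6 0 -0 6.3; 60 -5 -0.5 0.6 0 -0 6.3; 60 -5 0 0.6 0 -0 6.3; 60 -5 0.6 0.6 0 -0 6.3; 60 -5 1.2 0.6 0 -0 6.3; 60 -4.7 1.7 0.6 0 -0 6.3; 60 -4.6 2.2 0.6 0 -0 6.3
end [ 0.4101 -0.2554  0.1898] -31.0 [ 0.001  0.    -1.   ]
```

Call:
play_rows:
  series: "60 -4.5 -3.2 0 0 0 6; 60 -4.8 -2.7 0 0 0 6; 60 -5.1 -2.2 0 0 0 6; 60 -5.2 -1.6 0 0 0 6; 60 -5.5 -1.1 0 0 0 6; 60 -5.5 -0.5 0 0 0 6; 60 -5.5 0 0 0 0 6; 60 0 0 0 0 0 0"
  newtons: 40

```text
clock: 1.15
tcp_pos: [0.4021, 0.2474, 0.2501]
orientation: [0.0, 0.488, 0.873, -0.0]
wrist_force: [0.2, 0.8, 0.9]
finger_gap: 0.0517
```

```bash
python3 - <<'E'
from h import *
s=get_state(); print(s['joint_pos'].round(3),s['finger_gap'])
plan([(.41,-.255,.19,-31,10)],60)
E
```

```text
[ 3.820e-01  1.140e-01 -2.070e-01  1.250e+00 -1.000e-03  1.402e+00] 0.051687132603978524
10 60 -4.3 -2.6 0.6 0 0 6.3; 60 -4.6 -2 0.6 0 0 6.2; 60 -4.8 -1.6 0.6 0 0 6.3; 60 -4.9 -1 0.6 0 0 6.2; 60 -5 -0.5 0.6 0 0 6.3; 60 -5 0 0.6 0 0 6.2; 60 -5 0.6 0.6 0 0 6.3; 60 -4.9 1.2 0.6 0 0 6.2; 60 -4.7 1.6 0.6 0 0 6.3; 60 -4.6 2.2 0.6 0 0 6.2
end [ 0.4096 -0.2553  0.1903] -31.0 [ 0. -0. -1.]
```

Call:
play_rows:
  series: "60 -4.3 -2.6 0.6 0 0 6.3; 60 -4.6 -2 0.6 0 0 6.2; 60 -4.8 -1.6 0.6 0 0 6.3; 60 -4.9 -1 0.6 0 0 6.2; 60 -5 -0.5 0.6 0 0 6.3; 60 -5 0 0.6 0 0 6.2; 60 -5 0.6 0.6 0 0 6.3; 60 -4.9 1.2 0.6 0 0 6.2; 60 -4.7 1.6 0.6 0 0 6.3; 60 -4.6 2.2 0.6 0 0 6.2; 60 0 0 0 0 0 0; 60 0 0 0 0 0 0"

```text
clock: 2.65
tcp_pos: [0.4107, -0.2513, 0.1899]
orientation: [-0.001, 0.868, 0.496, -0.0]
wrist_force: [-0.4, 0.2, 0.7]
finger_gap: 0.0514
```

```bash
python3 - <<'E'
from h import *
s=get_state(); print(s['tcp_pos'].round(4),s['joint_pos'].round(3))
im=snap('wrist','w1')
for b in blobs(im,(105,100,40),(130,255,255)): print(b)
print('proj TCP',proj('wrist',s['tcp_pos']), proj('wrist',s['tcp_pos']-[0,0,.16]))
E
```

```text
[ 0.4107 -0.2513  0.1899] [-7.160e-01  1.630e-01 -3.000e-01  1.109e+00  1.000e-03  1.387e+00]
(((267.4971618652344, 167.85235595703125), 19.63755226135254), 1084.5, (249, 149, 37, 39))
(((380.2073059082031, 60.13066101074219), 19.88087272644043), 1066.0, (361, 41, 40, 37))
proj TCP [250.53691202 266.70960347] [249.76360945 178.59347752]
```

View pics/w1.png

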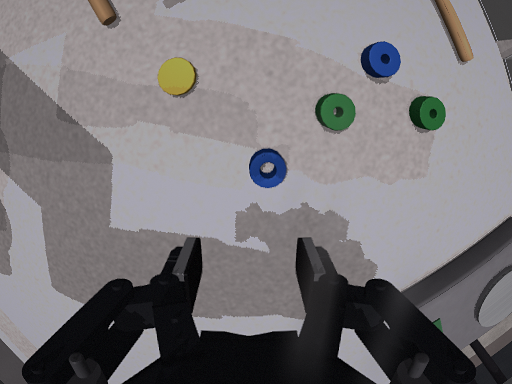

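The wrist view shows the wide-bore blue sleeve at (267,168), with table visible through its bore. The narrow-bore one is at (380,60) and the greens are at (336,111) and (428,113). I'll localise them by fitting silhouettes.

```bash
cat >> h.py <<'E'
from scipy.optimize import least_squares
def hull(n,x,y,rad,z0,z1):
    t=np.linspace(0,2*np.pi,48,endpoint=False)
    P=np.array([proj(n,[x+rad*np.cos(a),y+rad*np.sin(a),z]) for z in (z0,z1) for a in t],np.float32)
    return cv2.convexHull(P.reshape(-1,1,2))
def cen(c):
    m=cv2.moments(c); return np.array([m['m10']/m['m00'],m['m01']/m['m00']])
def fitcyl(n,uv,x,y,rad=.019,z0=0,z1=.026):
    s=least_squares(lambda q:cen(hull(n,q[0],q[1],rad,z0,z1))-uv,[x,y],diff_step=1e-3,x_scale=.01)
    return s.x,cv2.contourArea(hull(n,*s.x,rad,z0,z1))
def centroids(im,lo,hi,amin=40):
    hsv=cv2.cvtColor(im,cv2.COLOR_BGR2HSV); m=cv2.inRange(hsv,lo,hi)
    cs,_=cv2.findContours(m,cv2.RETR_EXTERNAL,cv2.CHAIN_APPROX_NONE)
    return [(cen(cv2.convexHull(c)),cv2.contourArea(cv2.convexHull(c))) for c in cs if cv2.contourArea(c)>amin]
BLUE=((105,100,40),(130,255,255))
E
python3 - <<'E'
from h import *
for n,f in (('wrist','w1'),('top','top0'),('scene','scene0')):
    for uv,a in centroids(cv2.imread(f'pics/{f}.png'),*BLUE):
        g=onz(n,uv,.013); print(n,uv.round(1),a,*fitcyl(n,uv,g[0],g[1]))
# pin/holder from scene & top
im=cv2.imread('pics/top0.png')
for uv,a in centroids(im,(12,80,80),(24,255,255),100): print('top brass',uv,onz('top',uv,.055))
E
```

```text
wrist [267.  168.1] 1109.0 [ 0.42980061 -0.25383712] 1233.123688661959
wrist [380.4  59.5] 1100.0 [ 0.59365902 -0.2109481 ] 1220.4438572369982Traceback (most recent call last):
  File "<stdin>", line 4, in <module>
  File "h.py", line 49, in fitcyl
    s=least_squares(lambda q:cen(hull(n,q[0],q[1],rad,z0,z1))-uv,[x,y],diff_step=1e-3,x_scale=.01)
    return func(*args, **kwargs)
    result = trf(vector_fun.fun, vector_fun.jac, x0, f0, J0, lb, ub, ftol, xtol,
                 gtol, max_nfev, x_scale, loss_function, tr_solver,
                 tr_options.copy(), verbose, callback=callback_wrapped)
    return trf_no_bounds(
        fun, jac, x0, f0, J0, ftol, xtol, gtol, max_nfev, x_scale,
        loss_function, tr_solver, tr_options, verbose, callback=callback)
    J = jac(x)
    self._update_jac()
    ~~~~~~~~~~~~~~~~^^
    self.J = self.jac_wrapped(xp_copy(self.x), f0=self.f)
             ~~~~~~~~~~~~~~~~^^^^^^^^^^^^^^^^^^^^^^^^^^^^
    J, dct = approx_derivative(
             ~~~~~~~~~~~~~~~~~^
        self.fun,
        ^^^^^^^^^
    ...<2 lines>...
        **self.finite_diff_options
[... 668 characters left out ...]

           ~~~~~~^^^^^^^^^^^^^^^^^^^^^^^^^^^^^^
  File "h.py", line 49, in <lambda>
    s=least_squares(lambda q:cen(hull(n,q[0],q[1],rad,z0,z1))-uv,[x,y],diff_step=1e-3,x_scale=.01)
                                 ~~~~^^^^^^^^^^^^^^^^^^^^^^^
  File "h.py", line 44, in hull
    P=np.array([proj(n,[x+rad*np.cos(a),y+rad*np.sin(a),z]) for z in (z0,z1) for a in t],np.float32)
                ~~~~^^^^^^^^^^^^^^^^^^^^^^^^^^^^^^^^^^^^^^^
  File "h.py", line 17, in proj
    K,r,t=cal(n); c=r@np.array(p)+t
          ~~~^^^
  File "h.py", line 5, in cal
    c=cams.get_calibration(n); K=np.array([[c['fx'],0,c['cx']],[0,c['fy'],c['cy']],[0,0,1]])
ValueError: time passes only in moves, steps and waits
```

```bash
sed -i 's/^def cal(n):/import functools\n@functools.lru_cache\ndef cal(n):/' h.py
python3 - <<'E'
from h import *
for n,f in (('wrist','w1'),('top','top0'),('scene','scene0')):
    for uv,a in centroids(cv2.imread(f'pics/{f}.png'),*BLUE):
        g=onz(n,uv,.013); print(n,uv.round(1),a,*fitcyl(n,uv,g[0],g[1]))
im=cv2.imread('pics/top0.png')
for uv,a in centroids(im,(12,80,80),(24,255,255),100): print('top brass',uv,onz('top',uv,.055))
im=cv2.imread('pics/scene0.png')[150:230,200:290]
cv2.imwrite('pics/crop1.png',cv2.resize(im,None,fx=6,fy=6,interpolation=cv2.INTER_CUBIC))
E
```

```text
wrist [267.  168.1] 1109.0 [ 0.42980061 -0.25383712] 1233.123688661959
wrist [380.4  59.5] 1100.0 [ 0.59365902 -0.2109481 ] 1220.4438572369982
top [371.4 250.4] 212.0 [ 0.43069863 -0.25369951] 297.5741459066048
top [351.3 175.7] 203.0 [ 0.59487969 -0.21109578] 280.111521322513
scene [173.1 258.6] 204.5 [ 0.58782377 -0.20989544] 304.74029599968344
scene [137.1 210.5] 152.5 [ 0.42014037 -0.25392557] 262.0119365863502
top brass [247.65176152 276.53184282] [0.3759402  0.01529356 0.055     ]
top brass [255.60229885 230.36781609] [ 4.71954917e-01 -1.90096206e-04  5.50000000e-02]
top brass [350.42246642 123.36568987] [ 0.70247341 -0.20061278  0.055     ]
top brass [339.18247126  39.54597701] [ 0.88796154 -0.1775179   0.055     ]
top brass [277.02631579  39.46637427] [ 0.88732981 -0.04223256  0.055     ]
top brass [272.20430108  24.59293395] [ 0.92093676 -0.03144421  0.055     ]
```

View pics/crop1.png

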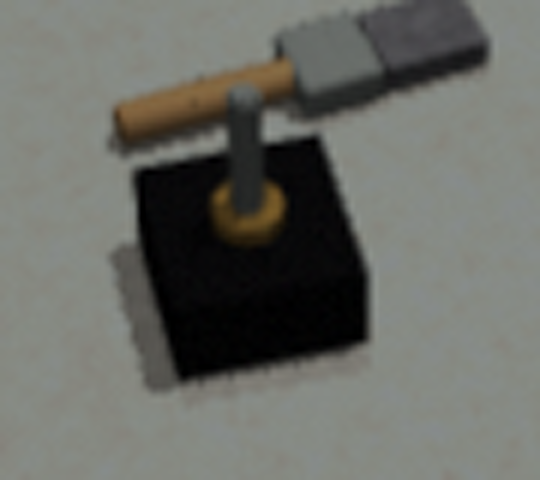

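Wrist and top agree on the wide-bore sleeve at about (0.430, -0.254). In the scene crop the pin stands upright in its holder.

```bash
python3 - <<'E'
from h import *
plan([(.430,-.2538,.06,-31,3),(.430,-.2538,.018,-31,2)],70)
E
```

```text
5 70 0.2 0.6 4.3 -0 -0 0.2; 70 0.3 0.6 4.4 -0 -0 0.2; 70 0.2 0.6 4.3 -0.1 -0 0.1; 70 0 0 2.1 0 -0 0; 70 0 0 2.1 0 -0 0
end [ 0.4298 -0.254   0.0181] -31.0 [ 0.001  0.    -1.   ]
```

Call:
play_rows:
  series: "70 0.2 0.6 4.3 0 0 0.2; 70 0.3 0.6 4.4 0 0 0.2; 70 0.2 0.6 4.3 0 0 0.1; 70 0 0 0 0 0 0; 70 0 0 2.1 0 0 0; 70 0 0 2.1 0 0 0; 70 0 0 0 0 0 0"

```text
clock: 3.58
tcp_pos: [0.4298, -0.2547, 0.0191]
orientation: [-0.0, 0.87, 0.492, -0.0]
wrist_force: [0.1, -0.4, -0.6]
finger_gap: 0.0597
```

```bash
python3 - <<'E'
from h import *
s=get_state(); print(s['tcp_pos'].round(4),s['finger_gap'])
snap('wrist','w2')
E
```

```text
[ 0.4298 -0.2547  0.0191] 0.05972934083270239
```

View pics/w2.png

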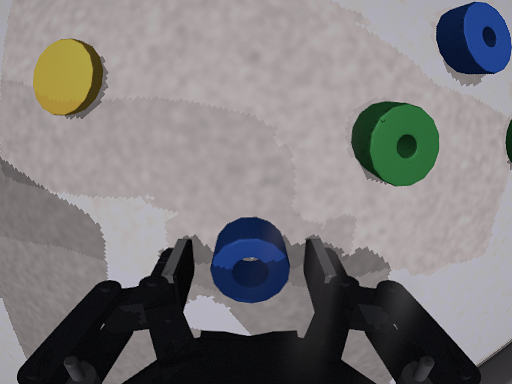

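The sleeve at (250,262) sits between the pads, so I close.

Call:
play_rows:
  series: "0 0 0 0 0 0 0; 0 0 0 0 0 0 0; 0 0 0 0 0 0 0; 0 0 0 0 0 0 0"
  newtons: 40

```text
clock: 4.12
tcp_pos: [0.4309, -0.2562, 0.0203]
orientation: [0.001, 0.871, 0.492, 0.001]
wrist_force: [-1.2, 2.3, 8.1]
finger_gap: 0.0377
```

```bash
python3 - <<'E'
from h import *
s=get_state(); print(s['tcp_pos'].round(4),s['finger_gap'],s['wrist_force'].round(2))
plan([(.430,-.2538,.20,-31,3),(.43,-.0,.20,0,6)],0)
E
```

```text
[ 0.4309 -0.2562  0.0203] 0.03772674236693705 [-1.18  2.35  8.13]
9 0 0.1 -0.1 -6 0.1 -0 -0; 0 0 -0 -6 0 -0 -0; 0 0.1 -0.1 -6 0.1 -0 -0.1; 0 3.6 -2.2 0 -0 -0 -5.2; 0 3.8 -1.8 0 -0 -0 -5.1; 0 4 -1.5 0 -0 -0 -5.2; 0 4 -1.1 0 -0 -0 -5.1; 0 4.2 -0.8 0 -0 -0 -5.2; 0 4.2 -0.4 0 -0 -0 -5.2
end [4.296e-01 1.000e-04 2.004e-01] 0.0 [-0.001  0.    -1.   ]
```

Call:
play_rows:
  series: "0 0 0 -3 0 0 0; 0 0 0 -5 0 0 0; 0 0 0 -6 0 0 0; 0 0 0 -4 0 0 0; 0 0 0 0 0 0 0"

```text
clock: 4.75
tcp_pos: [0.4319, -0.2573, 0.2031]
orientation: [0.004, 0.871, 0.492, 0.002]
wrist_force: [0.2, 0.1, -1.8]
finger_gap: 0.0375
```

```bash
python3 - <<'E'
from h import *
s=get_state(); print(s['tcp_pos'].round(4),s['finger_gap'],s['wrist_force'].round(2))
plan([(.472,-.06,.20,0,6)],0)
E
```

```text
[ 0.4319 -0.2573  0.2031] 0.03751791146023319 [ 0.19  0.15 -1.77]
6 0 3.2 -1.1 0 0.1 0 -5.2; 0 3.2 -0.9 0.1 0.1 0.1 -5.2; 0 3.3 -0.5 0 0 -0 -5.1; 0 3.4 -0.2 0.1 0.1 0 -5.2; 0 3.3 0 0 0.1 0.1 -5.2; 0 3.4 0.4 0.1 0.1 0 -5.2
end [ 0.4721 -0.0596  0.1997] 0.0 [-0. -0. -1.]
```

Call:
play_rows:
  series: "0 3.2 -1.1 0 0.1 0 -5.2; 0 3.2 -0.9 0.1 0.1 0.1 -5.2; 0 3.3 -0.5 0 0 0 -5.1; 0 3.4 -0.2 0.1 0.1 0 -5.2; 0 3.3 0 0 0.1 0.1 -5.2; 0 3.4 0.4 0.1 0.1 0 -5.2; 0 0 0 0 0 0 0; 0 0 0 0 0 0 0"

```text
clock: 5.75
tcp_pos: [0.4697, -0.058, 0.1953]
orientation: [-0.005, 0.707, 0.707, -0.001]
wrist_force: [-1.2, 0.2, -0.7]
finger_gap: 0.0373
```

```bash
python3 - <<'E'
from h import *
s=get_state(); print(s['tcp_pos'].round(4),s['orientation'].round(4),s['finger_gap'],s['wrist_force'].round(2))
im=snap('wrist','w3')
print(proj('wrist',[.472,0,.119]),proj('wrist',[.472,0,.055]))
for uv,a in centroids(im,(12,80,60),(26,255,255),30): print('brass',uv,a,onz('wrist',uv,.05))
for uv,a in centroids(im,*BLUE): print('blue',uv,a,fitcyl('wrist',uv,s['tcp_pos'][0],s['tcp_pos'][1],.019,s['tcp_pos'][2]-.02,s['tcp_pos'][2]+.006))
E
```

```text
[ 0.4697 -0.058   0.1953] [-0.0049  0.7071  0.7071 -0.0009] 0.037321988507262344 [-1.23  0.17 -0.67]
[254.52011359 129.73885506] [253.7382198  122.32296281]
brass [422.12401884 278.39194139] 637.0 [ 0.68388159 -0.17922396  0.05      ]
brass [194.69513642 221.17595888] 421.5 [ 0.41336266 -0.09743509  0.05      ]
brass [252.98207452 123.77180262] 827.5 [ 0.47136269 -0.00172183  0.05      ]
brass [156.01172395 107.04583   ] 1251.0 [0.38151721 0.01604369 0.05      ]
brass [426.18568233  75.53411633] 298.0 [0.64476156 0.05619052 0.05      ]
blue [343.66558792 278.79072276] 154.5 (array([ 0.52084727, -0.07155573]), 4782.277999207377)
blue [248.47460987 258.10443848] 5212.0 (array([ 0.46856243, -0.0563435 ]), 5638.0256934564095)
```

View pics/w3.png

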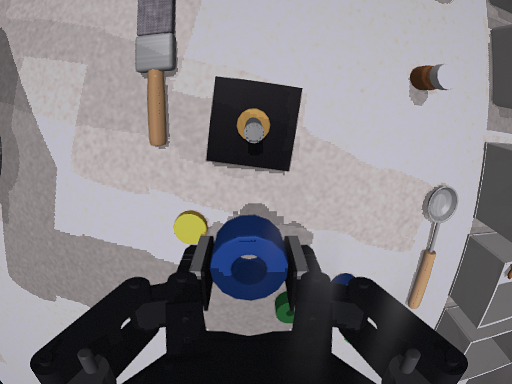

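```bash
python3 - <<'E'
from h import *
im=cv2.imread('pics/w3.png'); c=im[90:165,205:305]
cv2.imwrite('pics/crop3.png',cv2.resize(c,None,fx=7,fy=7,interpolation=cv2.INTER_CUBIC))
E
```

```text
(no output)
```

View pics/crop3.png

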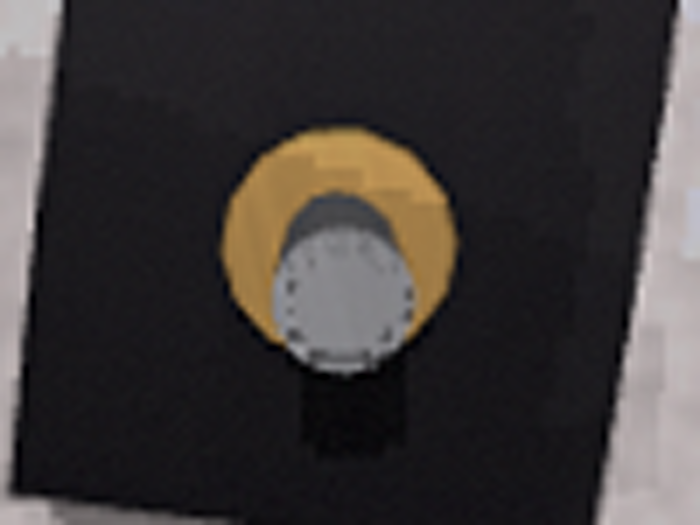

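```bash
python3 - <<'E'
from h import *
print(onz('wrist',(254,132.7),.117),onz('wrist',(253.4,125),.055))
s=get_state();print(s['tcp_pos'],s['orientation'])
# bore top of held sleeve and tool-frame location of sleeve crop
im=cv2.imread('pics/w3.png'); c=im[205:310,190:310]
cv2.imwrite('pics/crop4.png',cv2.resize(c,None,fx=5,fy=5,interpolation=cv2.INTER_CUBIC))
for z in (.2013,.1753):
    o=np.array([s['tcp_pos'][0],s['tcp_pos'][1],z]); print(proj('wrist',o))
    for r in (.019,.00825):
        h=np.array([proj('wrist',o+[r*np.cos(a),r*np.sin(a),0]) for a in np.linspace(0,6.28,40)])
        print(z,r,h.min(0).round(1),h.max(0).round(1))
E
```

```text
[ 0.47167427 -0.00225598  0.117     ] [ 0.47170642 -0.00240417  0.055     ]
[ 0.46975305 -0.05839666  0.1953567 ] [-0.00478722  0.70735943  0.70683728 -0.00087743]
[250.7686945 273.9852965]
0.2013 0.019 [210.9 238.7] [290.6 304.5]
0.2013 0.00825 [233.4 259.3] [268.1 287.8]
[250.87512632 247.93854532]
0.1753 0.019 [216.6 216.3] [285.2 276.3]
0.1753 0.00825 [236.  234.6] [265.8 260.6]
```

View pics/crop4.png

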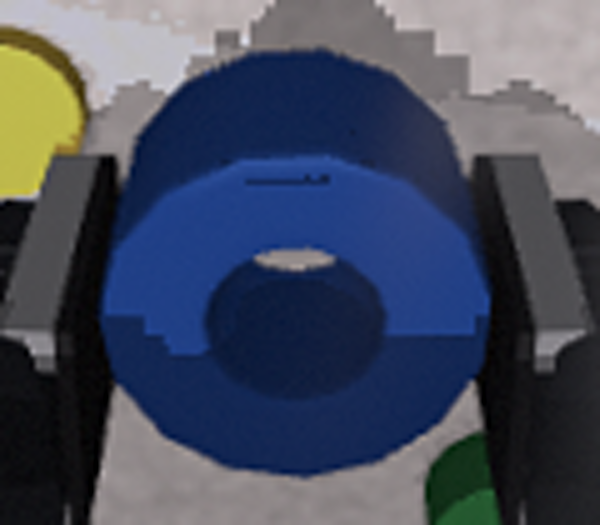

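```bash
python3 - <<'E'
from h import *
plan([(.4722,-.035,.150,0,3)],0)
E
```

```text
3 0 0.8 0.1 1.5 -0.2 -0.1 -0; 0 0.7 0.1 1.5 -0.1 -0.1 -0; 0 0.8 0.1 1.5 -0.2 -0.1 -0
end [ 0.4725 -0.0352  0.1504] -0.0 [ 0.001  0.    -1.   ]
```

Call:
play_rows:
  series: "0 0.8 0.1 1.5 -0.2 -0.1 0; 0 0.7 0.1 1.5 -0.1 -0.1 0; 0 0.8 0.1 1.5 -0.2 0 0; 0 0 0 0 0 0 0; 0 0 0 0 0 0 0"

```text
clock: 6.42
tcp_pos: [0.4731, -0.0356, 0.1512]
orientation: [-0.0, 0.707, 0.707, 0.001]
wrist_force: [-0.1, -0.5, -0.7]
finger_gap: 0.0381
```

```bash
python3 - <<'E'
from h import *
s=get_state(); print(s['tcp_pos'].round(4),s['orientation'].round(4),s['finger_gap'],s['wrist_force'].round(2))
im=snap('wrist','w5'); c=im[110:310,180:320]
cv2.imwrite('pics/crop5.png',cv2.resize(c,None,fx=3,fy=3,interpolation=cv2.INTER_CUBIC)[:600,:])
T=s['tcp_pos']
for z in (.006,):
    for r in (.019,.00825):
        h=np.array([proj('wrist',T+[r*np.cos(a),r*np.sin(a),z]) for a in np.linspace(0,6.28,40)])
        print(z,r,h.min(0).round(1),h.max(0).round(1))
E
```

```text
[ 0.4731 -0.0356  0.1512] [-0.      0.7075  0.7068  0.0013] 0.03809027201490322 [-0.1  -0.53 -0.72]
0.006 0.019 [210.5 238.7] [290.1 304.3]
0.006 0.00825 [233.  259.2] [267.7 287.7]
```

View pics/crop5.png

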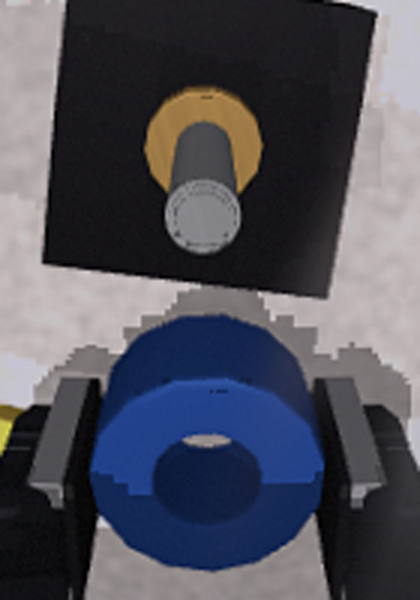

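```bash
python3 - <<'E'
from h import *
p=onz('wrist',(247.5,182.2),.117);print(p)
h=np.array([proj('wrist',p+[.007*np.cos(a),.007*np.sin(a),0]) for a in np.linspace(0,6.28,40)]);print(h.min(0),h.max(0))
T=get_state()['tcp_pos']
for z in (.006,.003,0):
    h=np.array([proj('wrist',T+[-.0007+.019*np.cos(a),.0015+.019*np.sin(a),z]) for a in np.linspace(0,6.28,40)]);print(z,h.min(0).round(1),h.max(0).round(1))
z=-.020
h=np.array([proj('wrist',T+[-.0007+.019*np.cos(a),.0015+.019*np.sin(a),z]) for a in np.linspace(0,6.28,40)]);print(z,h.min(0).round(1),h.max(0).round(1))
E
```

```text
[ 0.47167578 -0.00213891  0.117     ]
[234.95589556 169.99673914] [260.07497952 194.11690892]
0.006 [209.3 235.9] [289.5 302.3]
0.003 [210.  232.9] [288.7 298.7]
0 [210.7 230.1] [288.  295.1]
-0.02 [214.8 213.7] [283.7 274.1]
```

Call:
play_rows:
  series: "0 1.6 0 0 0 0 0; 0 1.6 -0.1 0 0 0 0; 0 0 0 0 0 0 0; 0 0 0 0 0 0 0"

```text
clock: 6.98
tcp_pos: [0.4719, -0.0024, 0.151]
orientation: [-0.0, 0.707, 0.708, 0.001]
wrist_force: [-0.9, 0.3, -1.1]
finger_gap: 0.0373
```

```bash
python3 - <<'E'
from h import *
s=get_state(); print(s['tcp_pos'].round(4),s['orientation'].round(4),s['finger_gap'],s['wrist_force'].round(2))
im=snap('wrist','w6'); a=cv2.resize(im[170:310,180:320],None,fx=4,fy=4,interpolation=cv2.INTER_CUBIC)
cv2.imwrite('pics/crop6.png',a)
E
```

```text
[ 0.4719 -0.0024  0.151 ] [-1.000e-04  7.066e-01  7.076e-01  1.300e-03] 0.0372635150259253 [-0.86  0.27 -1.15]
```

View pics/crop6.png

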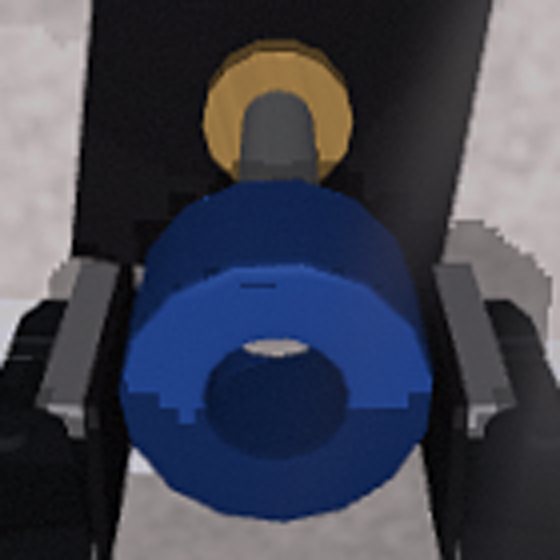

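```bash
python3 - <<'E'
from h import *
for z in (0,.045,.055,.119): print(z,onz('wrist',(249.2,256.7),z).round(4))
im=cv2.imread('pics/w6.png'); print(im[254:260,245:254].mean(2).round())
E
```

```text
0 [ 0.4718 -0.0858  0.    ]
0.045 [ 0.4716 -0.0592  0.045 ]
0.055 [ 0.4715 -0.0532  0.055 ]
0.119 [ 0.4713 -0.0154  0.119 ]
[[ 67.  78.  79.  80.  78.  74.  85.  74.  68.]
 [125. 127. 129. 131. 130. 129. 131. 128. 130.]
 [140. 140. 141. 142. 140. 141. 141. 143. 145.]
 [145. 143. 143. 143. 141. 144. 146. 148. 149.]
 [ 93. 119. 119. 149. 150. 151.  96.  97.  78.]
 [ 45.  54.  46.  55.  55.  56.  38.  41.  32.]]
```

Call:
play_rows:
  series: "0 -0.1 0 0 0 0 0; 0 0 0 0.7 0 0 0; 0 0 0 0.7 0 0 0; 0 0 0 0.2 0 0 0; 0 0 0 0 0 0 0"

```text
clock: 7.65
tcp_pos: [0.4717, -0.0038, 0.1345]
orientation: [-0.001, 0.707, 0.707, 0.001]
wrist_force: [-0.2, -0.2, -0.0]
finger_gap: 0.0375
```

```bash
python3 - <<'E'
from h import *
s=get_state(); print(s['tcp_pos'].round(4),s['orientation'].round(4),s['finger_gap'],s['wrist_force'].round(2),s['ft_torque'].round(3))
im=snap('wrist','w7'); im2=snap('scene','s7')
a=cv2.resize(im[170:310,180:320],None,fx=3,fy=3,interpolation=cv2.INTER_CUBIC)
b=cv2.resize(im2[140:220,210:280],(367,420),interpolation=cv2.INTER_CUBIC)
cv2.imwrite('pics/crop7.png',np.hstack([a,b]))
E
```

```text
[ 0.4717 -0.0038  0.1345] [-6.000e-04  7.071e-01  7.071e-01  1.000e-03] 0.03751136212613353 [-0.23 -0.23 -0.03] [-0.013  0.031  0.029]
```

View pics/crop7.png

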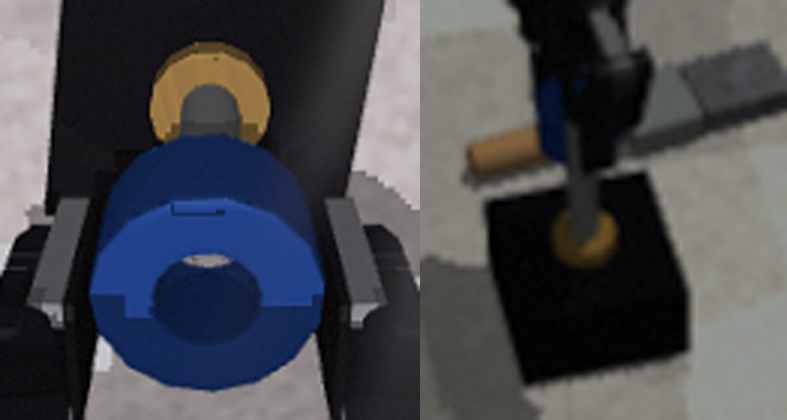

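```bash
python3 - <<'E'
from h import *
for n in ('scene','wrist','top'): K,r,t=cal(n); print(n,(-r.T@t).round(3),r[2].round(3))
im=cv2.imread('pics/s7.png'); cv2.imwrite('pics/crop8.png',cv2.resize(im[135:195,215:275],None,fx=10,fy=10,interpolation=cv2.INTER_CUBIC))
T=get_state()['tcp_pos']
print('pin tip',proj('scene',[.472,-.002,.119]),'shoulder',proj('scene',[.472,-.002,.055]),'sleeve bot/top',proj('scene',T-[0,0,.02]),proj('scene',T+[0,0,.006]))
E
```

```text
scene [ 1.199 -0.253  0.904] [-0.607  0.247 -0.755]
wrist [0.471 0.076 0.259] [ 0.001 -0.311 -0.951]
top [ 0.482 -0.009  0.89 ] [ 0.077  0.012 -0.997]
pin tip [240.19467076 166.04048059] shoulder [240.97368637 184.47073338] sleeve bot/top [239.52171879 167.46669161] [239.17383723 159.5521265 ]
```

View pics/crop8.png

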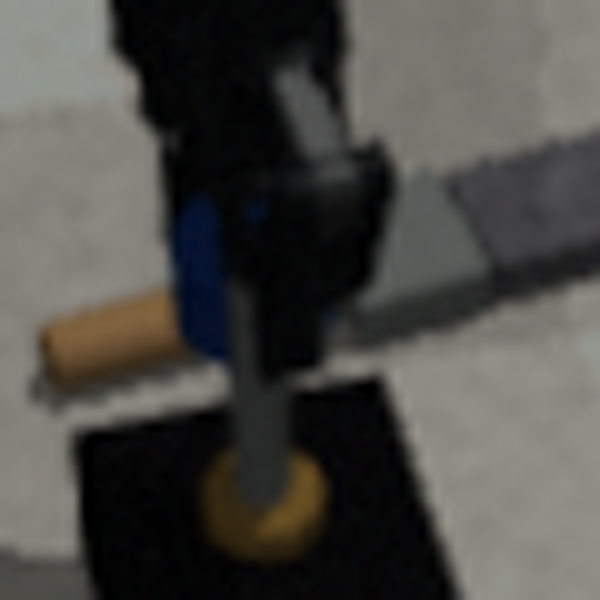

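Forces are about zero with the sleeve bottom near tip height, and the pin is centred under the sleeve in the wrist view. I'll continue down gently and watch the force.

Call:
play_rows:
  series: "0 0 0 0.4 0 0 0; 0 0 0 0.4 0 0 0; 0 0 0 0 0 0 0"

```text
clock: 8.12
tcp_pos: [0.4715, -0.0037, 0.1264]
orientation: [-0.001, 0.707, 0.707, 0.001]
wrist_force: [0.6, 0.5, 0.1]
finger_gap: 0.0375
```

```bash
python3 - <<'E'
from h import *
s=get_state(); print(s['tcp_pos'].round(4),s['orientation'].round(4),s['finger_gap'],s['wrist_force'].round(2),s['ft_torque'].round(3))
E
```

```text
[ 0.4715 -0.0037  0.1264] [-6.000e-04  7.070e-01  7.072e-01  1.000e-03] 0.03745820483626732 [0.58 0.47 0.13] [-0.022 -0.055  0.024]
```

The sleeve bottom is about 12 mm past the tip with no force, so it is threaded on.

Call:
play_rows:
  series: "0 0 0 0.8 0 0 0; 0 0 0 0.8 0 0 0; 0 0 0 0.8 0 0 0; 0 0 0 0.8 0 0 0; 0 0 0 0.8 0 0 0; 0 0 0 0.6 0 0 0; 0 0 0 0 0 0 0"

```text
clock: 9.0
tcp_pos: [0.4716, -0.0036, 0.0803]
orientation: [-0.001, 0.707, 0.707, 0.001]
wrist_force: [0.5, 1.0, -0.2]
finger_gap: 0.0377
```

```bash
python3 - <<'E'
from h import *
s=get_state(); print(s['tcp_pos'].round(4),s['finger_gap'],s['wrist_force'].round(2),s['ft_torque'].round(3))
E
```

```text
[ 0.4716 -0.0036  0.0803] 0.03773779766506428 [ 0.52  1.02 -0.24] [-0.003  0.034  0.02 ]
```

Call:
play_rows:
  series: "60 0 0 0 0 0 0; 60 0 0 0 0 0 0; 60 0 0 0 0 0 0; 60 0 0 -1 0 0 0; 60 0 0 -3 0 0 0; 60 0 0 -5 0 0 0; 60 0 0 -5 0 0 0; 60 0 0 0 0 0 0; 60 0 0 0 0 0 0"

```text
clock: 10.12
tcp_pos: [0.4717, -0.0039, 0.2211]
orientation: [0.0, 0.707, 0.707, 0.001]
wrist_force: [-0.3, 0.9, 0.4]
finger_gap: 0.0511
```

```bash
python3 - <<'E'
from h import *
s=get_state(); print(s['tcp_pos'].round(4),s['finger_gap'],s['wrist_force'].round(2),s['joint_pos'].round(3))
a=snap('wrist','w9'); b=snap('scene','s9')
b=cv2.resize(b[150:210,215:275],None,fx=6,fy=6,interpolation=cv2.INTER_CUBIC)
c=np.zeros((384,512+360,3),np.uint8); c[:,:512]=a; c[:360,512:]=b; cv2.imwrite('pics/crop9.png',cv2.resize(c,(800,352)))
plan([(.594,-.205,.20,-19,5)],70)
E
```

```text
[ 0.4717 -0.0039  0.2211] 0.051069314851757044 [-0.29  0.95  0.38] [-0.18   0.124 -0.267  1.178  0.002  1.39 ]
5 70 -4 2.5 0.4 -0 -0 3.8; 70 -3.9 2.7 0.4 -0 -0.1 3.8; 70 -3.6 3 0.4 -0 0 3.8; 70 -3.5 3.2 0.3 -0.1 -0 3.8; 70 -3.2 3.4 0.4 0 -0 3.8
end [ 0.5941 -0.2046  0.2005] -19.0 [ 0.001  0.    -1.   ]
```

View pics/crop9.png

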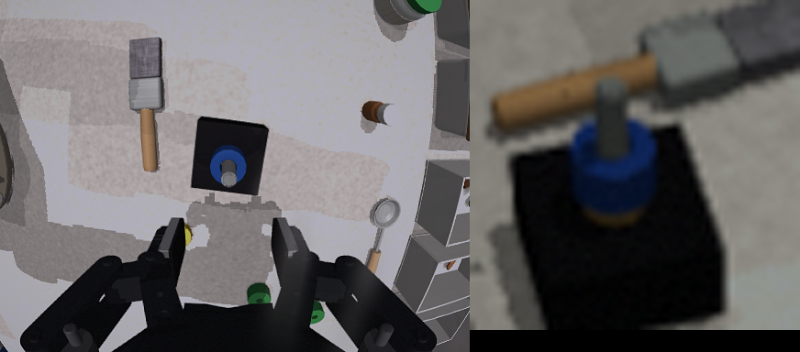

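The first sleeve is seated on the brass shoulder, with the pin standing free above it at scene-crop (612,110). Next is the narrow-bore sleeve.

Call:
play_rows:
  series: "70 -4 2.5 0.4 0 0 3.8; 70 -3.9 2.7 0.4 0 0 3.8; 70 -3.6 3 0.4 0 0 3.8; 70 -3.5 3.2 0.3 0 0 3.8; 70 -3.2 3.4 0.4 0 0 3.8; 70 0 0 0 0 0 0; 70 0 0 0 0 0 0"

```text
clock: 11.1
tcp_pos: [0.594, -0.2041, 0.1999]
orientation: [-0.002, 0.814, 0.581, 0.0]
wrist_force: [0.7, -0.2, -0.1]
finger_gap: 0.0597
```

```bash
python3 - <<'E'
from h import *
s=get_state(); T=s['tcp_pos']; print(T.round(4),s['finger_gap'],s['joint_pos'].round(3))
im=snap('wrist','w10')
for uv,a in centroids(im,*BLUE):
    g=onz('wrist',uv,.013); print(uv.round(1),a,*fitcyl('wrist',uv,g[0],g[1]))
E
```

```text
[ 0.594  -0.2041  0.1999] 0.05968531119600766 [-0.46   0.436  0.103  1.241  0.003  1.442]
[251.5 179.6] 1032.5 [ 0.59312829 -0.21158955] 1146.2400822857162
[61.4 38.6] 1266.5 [0.43810911 0.02665053] 961.2068193560335
```

View pics/w10.png

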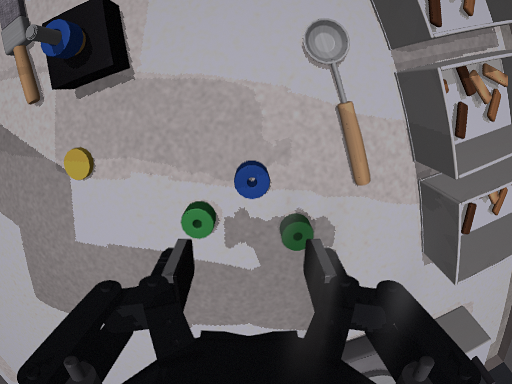

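The blue sleeve at (252,179) shows a small bore, and the greens at (198,219) and (297,232) are clear of the finger path.

```bash
python3 - <<'E'
from h import *
plan([(.594,-.2112,.07,-19,3),(.594,-.2112,.021,-19,2)],70)
E
```

```text
5 70 -0.2 0.1 4.4 -0 -0.1 0; 70 -0.3 0.1 4.3 -0.1 -0 0; 70 -0.2 0.1 4.4 -0 -0.1 0.1; 70 -0 -0 2.4 -0 0 -0; 70 -0 -0 2.5 -0 0 -0
end [ 0.5945 -0.2111  0.0205] -19.0 [-0. -0. -1.]
```

Call:
play_rows:
  series: "70 -0.2 0.1 4.4 0 0 0; 70 -0.3 0 4.3 0 0 0; 70 -0.2 0.1 4.3 0 0 0; 70 0 0 2.4 0 0 0; 70 0 0 2.4 0 0 0; 70 0 0 0 0 0 0; 0 0 0 0 0 0 0; 0 0 0 0 0 0 0; 0 0 0 0 0 0 0; 0 0 0 0 0 0 0"

```text
clock: 12.4
tcp_pos: [0.5959, -0.2117, 0.0254]
orientation: [0.001, 0.814, 0.581, 0.002]
wrist_force: [-0.4, 2.5, 6.1]
finger_gap: 0.0368
```

```bash
python3 - <<'E'
from h import *
s=get_state(); print(s['tcp_pos'].round(4),s['finger_gap'],s['wrist_force'].round(2))
im=snap('wrist','w11')
E
```

```text
[ 0.5959 -0.2117  0.0254] 0.036818897921938425 [-0.39  2.55  6.09]
```

View pics/w11.png

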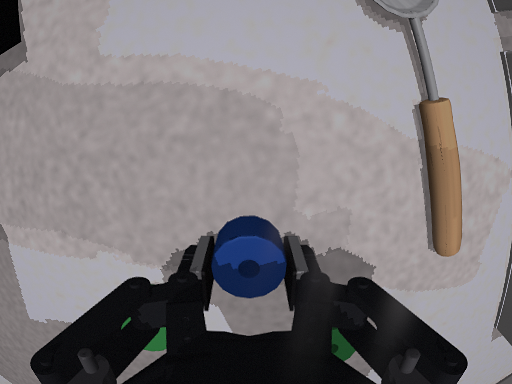

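Call:
play_rows:
  series: "0 0 0 -3 0 0 0; 0 0 0 -5 0 0 0; 0 0 0 -6 0 0 0; 0 0 0 -4 0 0 0; 0 0 0 0 0 0 0; 0 0 0 0 0 0 0"

```text
clock: 13.2
tcp_pos: [0.5943, -0.2119, 0.203]
orientation: [-0.001, 0.814, 0.581, 0.001]
wrist_force: [-0.7, 0.1, -0.5]
finger_gap: 0.0372
```

```bash
python3 - <<'E'
from h import *
s=get_state(); print(s['tcp_pos'].round(4),s['finger_gap'],s['wrist_force'].round(2))
im=cv2.imread('pics/top0.png')
print([onz('top',uv,.03).round(4) for uv in ((83,178),(142,167),(151,223),(93,233))])
plan([(.56,.25,.20,25,9),],0)
E
```

```text
[ 0.5943 -0.2119  0.203 ] 0.03716379886863345 [-0.68  0.1  -0.46]
[array([0.5819, 0.3808, 0.03  ]), array([0.6076, 0.2515, 0.03  ]), array([0.485 , 0.2277, 0.03  ]), array([0.4619, 0.3535, 0.03  ])]
9 0 4.7 -2 0 0 -0 -4.9; 0 4.9 -1.6 0.1 0 -0 -4.9; 0 5 -1.2 0 0 -0 -4.9; 0 5.1 -0.8 0.1 0 -0.1 -4.9; 0 5.2 -0.3 0 0 0 -4.8; 0 5.1 0.1 0.1 0 0 -4.9; 0 5.1 0.5 -0 0 0 -4.9; 0 5.1 1 0 0 -0 -4.9; 0 4.9 1.4 0.1 0.1 -0 -4.9
end [0.5601 0.2498 0.1996] 25.0 [-0.001 -0.    -1.   ]
```

Call:
play_rows:
  series: "0 4.7 -2 0 0 0 -4.9; 0 4.9 -1.6 0.1 0 0 -4.9; 0 5 -1.2 0 0 0 -4.9; 0 5.1 -0.8 0.1 0 0 -4.9; 0 5.2 -0.3 0 0 0 -4.8; 0 5.1 0.1 0.1 0 0 -4.9; 0 5.1 0.5 0 0 0 -4.9; 0 5.1 1 0 0 0 -4.9; 0 4.9 1.4 0.1 0 0 -4.9; 0 0 0 0 0 0 0; 0 0 0 0 0 0 0"

```text
clock: 14.58
tcp_pos: [0.5594, 0.2494, 0.1987]
orientation: [-0.001, 0.537, 0.843, -0.0]
wrist_force: [0.1, 0.3, 0.1]
finger_gap: 0.0372
```

```bash
python3 - <<'E'
from h import *
s=get_state(); print(s['tcp_pos'].round(4),s['finger_gap'],s['wrist_force'].round(2))
im=snap('wrist','w12')
plan([(.534,.3034,.20,28,2),(.534,.3034,.034,28,5)],0)
E
```

```text
[0.5594 0.2494 0.1987] 0.03721243811268603 [0.13 0.31 0.1 ]
7 0 3 -0 -0 -0 -0 -1.5; 0 3 0 -0.1 -0 -0.1 -1.5; 0 0 0 3.3 -0 0 -0; 0 0 0 3.3 -0 0 -0; 0 0 0 3.4 -0 0 -0; 0 0 0 3.3 -0 0 -0; 0 0 0.1 3.3 -0 0 -0
end [0.5346 0.3032 0.0342] 28.0 [-0.    -0.001 -1.   ]
```

View pics/w12.png

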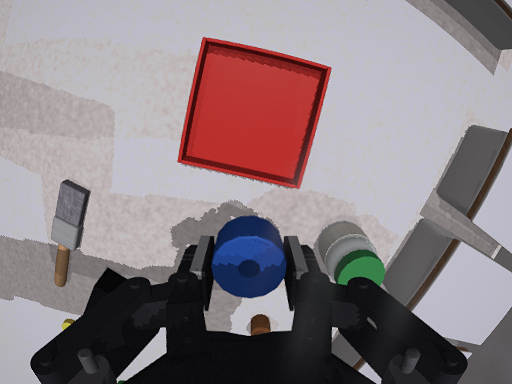

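The red tray is ahead, centred near (255,112), and the jar at (350,250) stays clear. I lower into the tray and release.

Call:
play_rows:
  series: "0 3 0 0 0 0 -1.5; 0 3 0 0 0 0 -1.5; 0 0 0 3.3 0 0 0; 0 0 0 3.3 0 0 0; 0 0 0 3.4 0 0 0; 0 0 0 3.3 0 0 0; 0 0 0 2.5 0 0 0; 0 0 0 0 0 0 0; 0 0 0 0 0 0 0"

```text
clock: 15.75
tcp_pos: [0.5354, 0.3034, 0.0435]
orientation: [0.0, 0.516, 0.857, 0.002]
wrist_force: [-0.0, -0.7, -0.1]
finger_gap: 0.0369
```

```bash
python3 - <<'E'
from h import *
s=get_state(); print(s['tcp_pos'].round(4),s['finger_gap'],s['wrist_force'].round(2))
E
```

```text
[0.5354 0.3034 0.0435] 0.0369146214641203 [-0.04 -0.72 -0.07]
```

Call:
play_rows:
  series: "0 0 0 0.7 0 0 0; 0 0 0 0.5 0 0 0; 0 0 0 0 0 0 0; 60 0 0 0 0 0 0; 60 0 0 0 0 0 0; 60 0 0 0 0 0 0; 60 0 0 -2 0 0 0; 60 0 0 -5 0 0 0; 60 0 0 -5 0 0 0; 60 0 0 -5 0 0 0; 60 0 0 0 0 0 0"

```text
clock: 17.12
tcp_pos: [0.5369, 0.3049, 0.206]
orientation: [0.003, 0.515, 0.857, 0.005]
wrist_force: [1.7, -0.6, -2.0]
finger_gap: 0.0515
```

```bash
python3 - <<'E'
from h import *
s=get_state(); print(s['tcp_pos'].round(4),s['finger_gap'],s['wrist_force'].round(2))
im=snap('wrist','w13'); t=snap('top','t13')
for uv,a in centroids(im,*BLUE):
    g=onz('wrist',uv,.017); print(uv.round(1),a,g.round(4))
plan([(.49,.06,.20,5,6),],30)
E
```

```text
[0.5369 0.3049 0.206 ] 0.05153001206311963 [ 1.68 -0.57 -2.04]
[244.  172.5] 1014.0 [0.5293 0.3023 0.017 ]
6 30 -3.2 -2.6 0 0 -0 3.8; 30 -3.4 -2.3 0 0.1 -0 3.9; 30 -3.6 -2.1 0 -0 -0.1 3.8; 30 -3.7 -1.9 0 0 0 3.8; 30 -3.8 -1.6 0.1 0.1 0 3.9; 30 -3.9 -1.4 -0 -0 -0 3.8
end [0.4896 0.0597 0.1997] 5.0 [-0.  0. -1.]
```

View pics/w13.png

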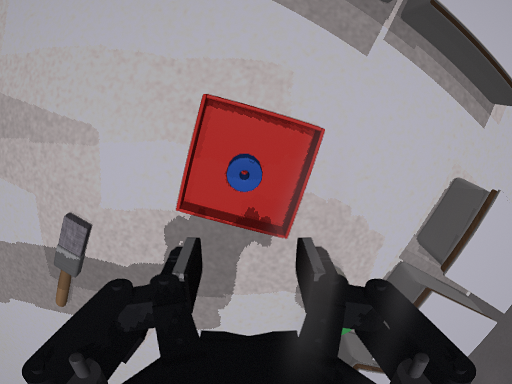

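View pics/t13.png

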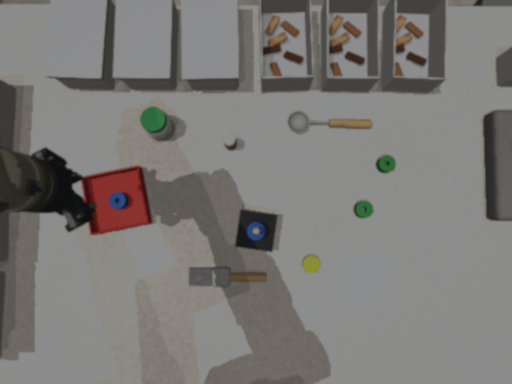

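The narrow-bore sleeve lies in the tray at top-view (118,200) and the other sits on the pin at (256,231). I now return over the pin to grasp it.

```bash
python3 - <<'E'
from h import *
plan([(.472,-.0025,.20,0,8),],40)
E
```

```text
8 40 -3 -2.5 0 0 -0 3.5; 40 -3.2 -2.3 0 0 -0 3.5; 40 -3.3 -2.1 0 0.1 -0 3.5; 40 -3.4 -1.9 0 -0 -0.1 3.5; 40 -3.5 -1.7 0 0 0 3.5; 40 -3.6 -1.4 0 0 0 3.5; 40 -3.7 -1.3 0 0.1 -0 3.5; 40 -3.8 -1 0.1 -0 -0 3.5
end [ 0.472  -0.0024  0.1995] 0.0 [-0.  0. -1.]
```

Call:
play_rows:
  series: "40 -3 -2.5 0 0 0 3.5; 40 -3.2 -2.3 0 0 0 3.5; 40 -3.3 -2.1 0 0 0 3.5; 40 -3.4 -1.9 0 0 0 3.5; 40 -3.5 -1.7 0 0 0 3.5; 40 -3.6 -1.4 0 0 0 3.5; 40 -3.7 -1.3 0 0 0 3.5; 40 -3.8 -1 0.1 0 0 3.5; 40 0 0 0 0 0 0; 40 0 0 0 0 0 0"

```text
clock: 18.48
tcp_pos: [0.4711, -0.0022, 0.1977]
orientation: [-0.001, 0.707, 0.707, 0.001]
wrist_force: [-0.3, 0.1, -0.7]
finger_gap: 0.0341
```

```bash
python3 - <<'E'
from h import *
s=get_state(); print(s['tcp_pos'].round(4),s['orientation'].round(4),s['finger_gap'],s['wrist_force'].round(2))
im=snap('wrist','w14')
c=im[110:310,150:350]; cv2.imwrite('pics/crop14.png',cv2.resize(c,None,fx=3,fy=3,interpolation=cv2.INTER_CUBIC))
print(proj('wrist',[.4717,-.0021,.117]),proj('wrist',[s['tcp_pos'][0],s['tcp_pos'][1],.117]))
E
```

```text
[ 0.4711 -0.0022  0.1977] [-0.0013  0.707   0.7072  0.0008] 0.03407084493639372 [-0.27  0.14 -0.66]
[250.61450098 208.4437408 ] [249.82231981 208.52234091]
```

View pics/crop14.png

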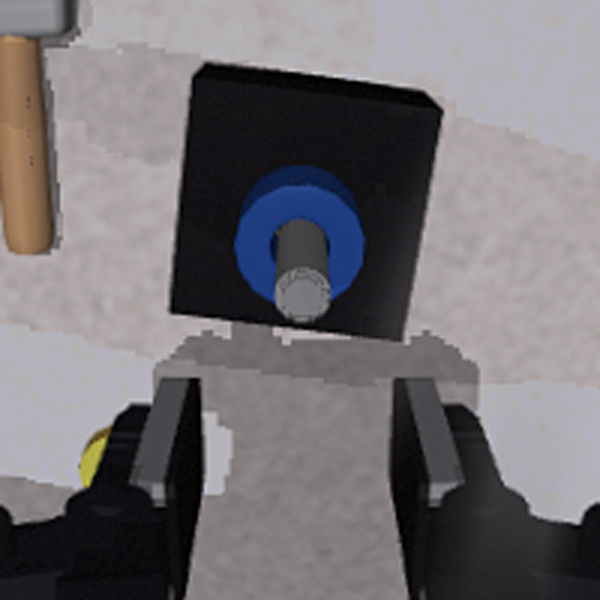

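The pin tip is at (250.7,208.3), matching the prediction of (250.6,208.4). I descend around the free pin.

Call:
play_rows:
  series: "40 -0.1 0 3 0 0 0; 40 0 0 3 0 0 0; 40 0 0 2 0 0 0; 40 0 0 0 0 0 0; 40 0 0 0 0 0 0"

```text
clock: 19.15
tcp_pos: [0.4724, -0.0027, 0.1194]
orientation: [-0.0, 0.707, 0.708, 0.001]
wrist_force: [0.1, 0.7, 0.6]
finger_gap: 0.0344
```

```bash
python3 - <<'E'
from h import *
s=get_state(); print(s['tcp_pos'].round(4),s['orientation'].round(4),s['finger_gap'],s['wrist_force'].round(2))
im=snap('wrist','w15')
c=im[180:330,170:330]; cv2.imwrite('pics/crop15.png',cv2.resize(c,None,fx=4,fy=4,interpolation=cv2.INTER_CUBIC))
print(proj('wrist',[.4717,-.0021,.117]),proj('wrist',[s['tcp_pos'][0],s['tcp_pos'][1],.117]))
E
```

```text
[ 0.4724 -0.0027  0.1194] [-1.000e-04  7.065e-01  7.077e-01  1.400e-03] 0.034383241057060025 [0.14 0.74 0.59]
[248.78362907 263.10675794] [250.11982338 264.1001139 ]
```

View pics/crop15.png

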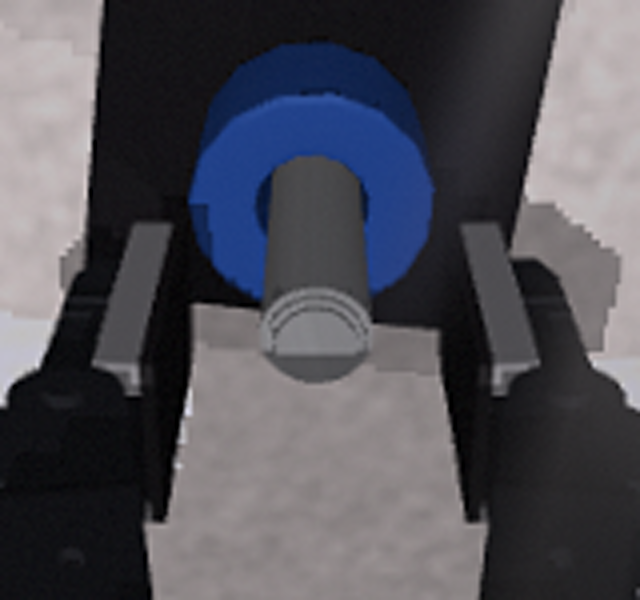

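The pin is centred between the pads at crop x≈315. I lower 14 mm and close firmly.

Call:
play_rows:
  series: "40 0 0 0.7 0 0 0; 40 0 0 0.7 0 0 0; 40 0 0 0 0 0 0; 0 0 0 0 0 0 0; 0 0 0 0 0 0 0; 0 0 0 0 0 0 0; 0 0 0 0 0 0 0; 0 0 0 0 0 0 0"
  newtons: 110

```text
clock: 20.2
tcp_pos: [0.4723, -0.0033, 0.1051]
orientation: [0.0, 0.707, 0.707, 0.001]
wrist_force: [0.0, -0.1, 2.1]
finger_gap: 0.0111
```

```bash
python3 - <<'E'
from h import *
s=get_state(); print(s['tcp_pos'].round(4),s['orientation'].round(4),s['finger_gap'],s['wrist_force'].round(2),s['ft_torque'].round(3))
im=snap('wrist','w16'); im2=snap('scene','s16')
a=cv2.resize(im[180:330,170:330],None,fx=2.8,fy=2.8); b=cv2.resize(im2[140:200,215:265],(350,420),interpolation=cv2.INTER_CUBIC)
cv2.imwrite('pics/crop16.png',np.hstack([a,b]))
E
```

```text
[ 0.4723 -0.0033  0.1051] [0.     0.707  0.7072 0.0015] 0.011145122184899908 [ 0.02 -0.14  2.07] [ 0.013 -0.106  0.003]
```

View pics/crop16.png

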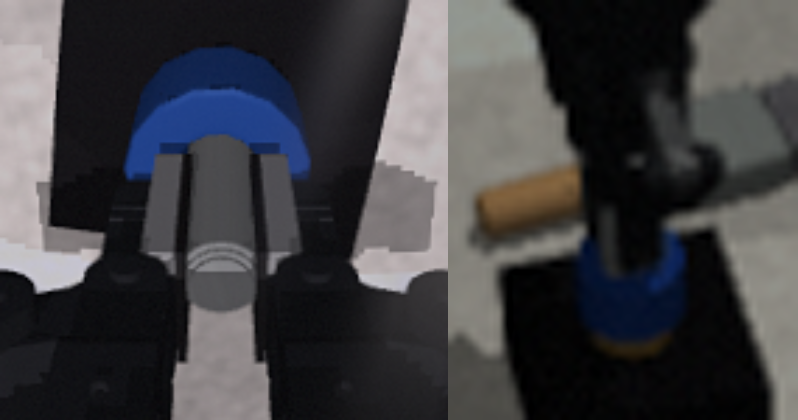

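Gripped on the pin above the sleeve (gap 11 mm under 110 N, pads flexing). I lift straight up slowly and then check.

Call:
play_rows:
  series: "0 0 0 -0.5 0 0 0; 0 0 0 -1 0 0 0; 0 0 0 -1.5 0 0 0; 0 0 0 -1.5 0 0 0; 0 0 0 -1.5 0 0 0; 0 0 0 -1 0 0 0; 0 0 0 0 0 0 0; 0 0 0 0 0 0 0"

```text
clock: 21.3
tcp_pos: [0.4715, -0.0034, 0.1745]
orientation: [-0.001, 0.707, 0.707, 0.001]
wrist_force: [-1.0, -0.9, -2.2]
finger_gap: 0.0112
```

```bash
python3 - <<'E'
from h import *
s=get_state(); print(s['tcp_pos'].round(4),s['orientation'].round(4),s['finger_gap'],s['wrist_force'].round(2),s['ft_torque'].round(3))
im=snap('wrist','w17'); im2=snap('scene','s17')
a=cv2.resize(im[180:330,170:330],None,fx=2.8,fy=2.8); b=cv2.resize(im2[120:210,210:285],(350,420),interpolation=cv2.INTER_CUBIC)
cv2.imwrite('pics/crop17.png',np.hstack([a,b]))
E
```

```text
[ 0.4715 -0.0034  0.1745] [-6.000e-04  7.070e-01  7.072e-01  1.000e-03] 0.011212704739666192 [-1.02 -0.9  -2.18] [-0.009  0.026  0.006]
```

View pics/crop17.png

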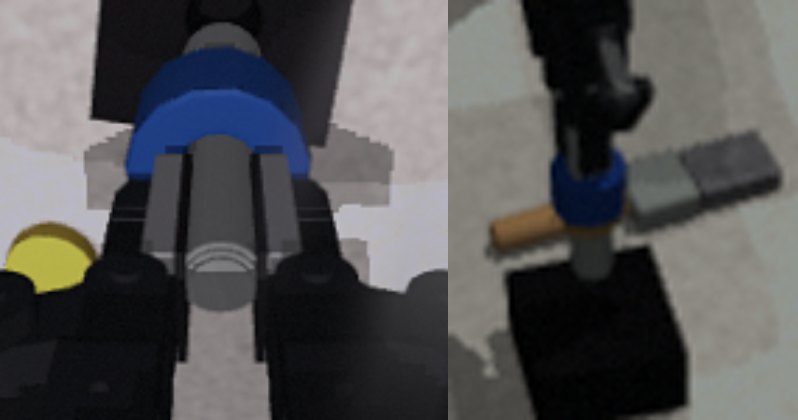

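The gauge, sleeve and spigot are out of the holder with no slip. I raise further, then tip outward 45°.

Call:
play_rows:
  series: "0 0 0 -2 0 0 0; 0 0 0 -3 0 0 0; 0 0 0 -3 0 0 0; 0 0 0 -3 0 0 0; 0 0 0 -3 0 0 0; 0 0 0 -1.5 0 0 0; 0 0 0 0 0 0 0; 0 0 0 0 -2 0 0; 0 0 0 0 -4 0 0; 0 0 0 0 -5 0 0; 0 0 0 0 -5 0 0"

```text
clock: 22.78
tcp_pos: [0.4709, -0.0036, 0.3278]
orientation: [0.098, 0.7, 0.7, 0.1]
wrist_force: [-0.4, 0.0, -2.5]
finger_gap: 0.0114
```

```bash
python3 - <<'E'
from h import *
s=get_state(); print(s['tcp_pos'].round(4),rot().apply([0,0,1]).round(3),s['joint_pos'].round(3),s['finger_gap'],s['wrist_force'].round(2))
E
```

```text
[ 0.4709 -0.0036  0.3278] [ 0.276  0.003 -0.961] [-0.216 -0.128 -0.297  1.128  0.062  1.363] 0.0113770510539097 [-0.45  0.02 -2.54]
```

Call:
play_rows:
  series: "0 0 0 0 -5 0 0; 0 0 0 0 -5 0 0; 0 0 0 0 -5 0 0; 0 0 0 0 -5 0 0; 0 0 0 0 -5 0 0; 0 0 0 0 -3 0 0; 0 0 0 0 -1 0 0; 0 0 0 0 0 0 0; 0 0 0 0 0 0 0; 0 0 0 0 0 0 0; 0 0 0 0 0 0 0"

```text
clock: 24.15
tcp_pos: [0.4719, -0.0038, 0.3299]
orientation: [0.27, 0.653, 0.653, 0.272]
wrist_force: [0.2, -0.3, -2.3]
finger_gap: 0.011
```

```bash
python3 - <<'E'
from h import *
s=get_state(); T=s['tcp_pos']; z=rot().apply([0,0,1]); print(T.round(4),z.round(3),np.degrees(np.arccos(-z[2])),'bottom',(T+.095*z).round(3),s['qvel'].round(4),s['joint_pos'].round(3),s['finger_gap'],s['wrist_force'].round(2))
im=snap('wrist','w18'); im2=snap('scene','s18'); snap('top','t18')
p=proj('scene',T); print(p)
u,v=int(p[0]),int(p[1]); b=im2[max(0,v-60):v+60,max(0,u-50):u+50]
a=cv2.resize(im[160:330,160:340],(445,420)); cv2.imwrite('pics/crop18.png',np.hstack([a,cv2.resize(b,(350,420),interpolation=cv2.INTER_CUBIC)]))
E
```

```text
[ 0.4719 -0.0038  0.3299] [ 0.708  0.002 -0.706] 45.062165547998966 bottom [ 0.539 -0.004  0.263] [-0.0029 -0.003  -0.0059 -0.0012  0.0027 -0.    ] [-0.313 -0.492 -0.772  0.529  0.222  1.347] 0.010980073728387213 [ 0.15 -0.26 -2.29]
[236.19077284  91.99525212]
```

View pics/crop18.png

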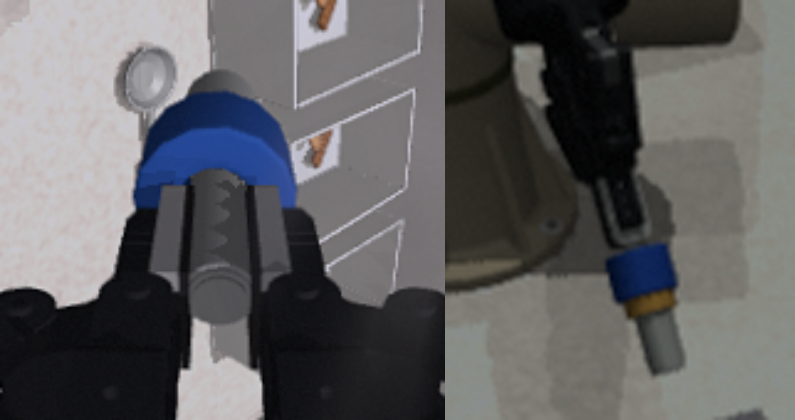

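View pics/s18.png

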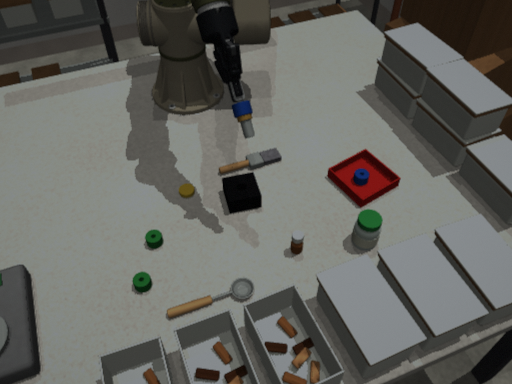

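The gauge is held tilted, with the blue sleeve down on the brass shoulder at scene-crop (642,275). The other sleeve is in the tray at (361,177) and the bystanders are where they were. I let it settle and hand in.

Call:
play_rows:
  series: "0 0 0 0 0 0 0; 0 0 0 0 0 0 0; 0 0 0 0 0 0 0; 0 0 0 0 0 0 0; 0 0 0 0 0 0 0; 0 0 0 0 0 0 0; 0 0 0 0 0 0 0; 0 0 0 0 0 0 0"

```text
clock: 25.3
tcp_pos: [0.4716, -0.0038, 0.3299]
orientation: [0.27, 0.653, 0.653, 0.272]
wrist_force: [0.6, 0.1, -2.0]
finger_gap: 0.0108
```

```bash
python3 - <<'E'
from h import *
s=get_state(); print(s['clock'],s['tcp_pos'].round(4),s['orientation'].round(3),np.abs(s['qvel']).max(),s['finger_gap'],s['wrist_force'].round(2))
print('start/now moved check (scene):')
a=cv2.imread('pics/top0.png').astype(int); b=cv2.imread('pics/t18.png').astype(int)
for n,(u,v) in dict(cap=(312,264),vial=(231,142),jar=(155,122),spoon=(330,124),brush=(228,277)).items():
    w=slice(v-12,v+12),slice(u-14,u+14)
    print(n,cv2.phaseCorrelate(a[w].mean(2),b[w].mean(2)))
print(workorder.hand_in())
E
```

```text
25.3 [ 0.4716 -0.0038  0.3299] [0.27  0.653 0.653 0.272] 0.0018676418746283192 0.010788526747213714 [ 0.6   0.06 -1.98]
start/now moved check (scene):
cap ((-0.7418385632661622, -0.07534129351733654), 0.7144186443649814)
vial ((0.06801275511318039, -0.08332215810449917), 0.9181602147479682)
jar ((-0.09601110984867844, 0.06377642173386455), 0.967666857271639)
spoon ((-0.003909258914847058, 0.09641571427002305), 0.928637164882566)
brush ((-0.4937732273158897, -0.4802211653143136), 0.753618235849325)
the job is handed in; nothing more can be done
None
```

I finished the job and handed it in at 25.3 s of the 72 s allowed; the hand-in gives no verdict.

**What I did:** The near blue sleeve had the wide bore. I slid it down the pin to the brass shoulder without resistance and let it go. The narrow-bore sleeve went into the red tray and was released there. I then gripped the pin above the sleeve with 110 N, drew the gauge straight up out of the holder, and tipped it outward with the pin end up.

**Last checks:**
- **Gauge pose:** the tool is tilted 45.1°, and the gauge's lower end works out at about 0.26 m above the table. Both come from the tool pose, not from measuring the gauge itself.
- **Held still:** joint speeds were below 0.002 rad/s, and the wrist carried about 2 N, roughly the weight of gauge and sleeve. The wrist pictures before and after tipping show no slip.
- **Sleeves:** the last scene picture shows the fitting sleeve on the shoulder and the other one in the tray.
- **Bystanders:** vial, jar, spoon, brush and cap show less than 1 pixel (about 2 mm) of shift in the top view. The cap and brush matches were less certain (0.71 and 0.75), possibly because the arm's shadow changed there.

**What disagreed:**
- **Finger gap:** it read about 11 mm on the 14 mm pin. I put this down to the pads flexing under the grip and did not confirm it.
- **Table contact:** the fingertips seem to have pressed the table with 6–8 N while closing on the sleeves.
- **Pin position:** the top and wrist cameras differed by about 2 mm.

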